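# Reject the screen hinge with the worn pivot

### The arm

A 6-joint arm with a two-finger parallel gripper is mounted at the origin on the work surface; the furniture and walls round the work are solid. World frame = base frame: x ahead of the robot, y to its left, z up, the work surface at z = 0. Lengths are in m, angles in degrees, forces in N, time in s.
With the tool pointing down it reaches from about 0.325 to 0.85 m from the base axis. Payload 15.5 kg.
Tool frame: the origin (TCP) lies at the very end of the fingers, on their centre line; the grasp point (between the pads) lies 19 mm behind it; z points along the fingers, y is the direction in which the jaws open and shut (so a half turn about z gives the same grasp; the last joint's range is limited). The gripper opens to 91 mm and grips with 3 to 60 N. Pads are 32 mm wide; open, the fingers measure 118 mm over their backs; the gripper's body (76 mm by 178 mm) begins 60 mm behind the grasp point.
Start: joints at [64.486, 28.281, 77.091, -0, 74.628, -5.472], TCP at [0.214, 0.587, 0.214] pointing down, gripper open.
Joint ranges: [-166.48, 166.48], [-47.26, 123.95], [12.59, 153.08], [-70.14, 250.14], [6.76, 159.57], [-176.63, 176.63]. Speed limits (degrees/s): [108.29, 108.29, 147.25, 172.46, 172.46, 172.46].

### API

Orientations are given as [roll, pitch, yaw] about the fixed x, y, z axes, in that order (R = Rz(yaw) Ry(pitch) Rx(roll)).
In Python, from bench import ctrl gives the robot as it stands.
- The arm moves only by the tool play_rows, never from a script. Its argument "commands" is text: rows parted by semicolons, each of 4 numbers parted by spaces: the shift along the tool's x, y, z in mm, then the turn about the tool's z in degrees. A call has 1 to 12 rows; each row shifts and turns the commanded pose from where the row before left it, along the tool's axes as they then stand; what a row does not reach is not made up. A row lasts 1/10 s, in which the tool goes at most 50 mm and 8.59 degrees, less where a joint would pass 70% of its speed; a pose out of reach is approached as far as the arm can. A call with a gripper value outside its range is refused whole. "jaw" is the finger opening in mm, from 0 to 91.2, set as the call begins (left out, the last holds). The fingers move at their own pace and stop on an object; the grip force is fixed at half the most. Time passes only in rows, so rows that do not move let the fingers close. It gives the time, the measured TCP pose, the force and the opening at its end, in the units of the state.
- ctrl.get_obs(): the state, without advancing time (a new reading comes with each control period).
- ctrl.camera(name): name is "side" or "top" or "wrist"; returns the picture (420x560x3 uint8, blue, green, red); there is no depth.
- ctrl.camera_info(name): a dict with "fx", "fy", "cx", "cy" (pixels), "D" ([k1, k2, p1, p2, k3] as OpenCV has them; the pictures are not rectified), "world_to_cam" (4x4, takes a point from world to camera coordinates). Camera axes: x right, y down, z forward; pixel columns grow to the right and rows downward; lengths in m; the calibration is good to about 2 mm. A picture is of the moment at which its call begins: read the wrist's pose just before it. camera_info takes no time and is no camera call; for the wrist camera it gives the pose at the moment of the call.
- ctrl.finish_job(): hands the job in, once; it reports no verdict.
The state is a dict: "time_s": time; "qpos": joint angles; "joint_vel": joint speeds; "effort": joint torques, N m; "ee_pos": TCP position; "eef_rot": TCP orientation; "wrist_force": force on the tool from outside, world axes, zero at the start; "torque": the same for the moment, N m; "grip_width": finger opening in m.
Only numpy, scipy, OpenCV 4.12 (cv2) and the standard library are available. Lean on these libraries where they do the work, as an engineer would, in place of code of your own. Each camera call takes 0.05 s, during which the arm holds its last target. There are 200 camera calls.

### The job

One of the three screen hinges on the checking board has a worn, loose pivot. Gently rock the arm of each by its jaw, left and then right as far as it goes freely, without forcing it against its stop, to feel its play while it sits in its pocket. Then lift the loose hinge out and set it down upright, wholly inside the reject tray, with its arm left swung over to its right to show the play; leave the two sound hinges seated and everything else where it is.

Things in the scene. Friction and masses are not known exactly. Their poses are not given: they have to be found in the camera images.
- board: Fixed plywood checking board 210 (x) x 370 (y) x 12 mm high with three pockets framed by aluminium bars 9 mm high, in a row along its y, 115 mm apart; each holds a hinge, whose underside is 12 mm above the table. Origin under the board's centre; x away from the robot, z up; the middle pocket's centre is 20 mm to +x of it.
- tray: Fixed low grey reject tray, outside 210 (x) x 160 (y) x 26 mm high, walls and floor 4 mm thick, open on top, left of the board; origin under its centre.
- hinge_1: Screen hinge, whole, about 0.36 kg. Rectangular steel foot 50 (x) x 80 (y) x 10 mm high; origin under its centre, x from jaw to post, y to the left, z up. A fixed upright post with a round cap stands on the foot's centre. It sits in its pocket with 0.7 mm clearance each side, so even a sound hinge shifts slightly. All three hinges look alike; the worn one is in a different place each time.
- hinge_1_arm: Aluminium swing arm of hinge_1, 20 mm wide, its top 35 mm above the hinge's underside; origin on the pivot axis (the post) 28 mm above the underside; it points to its -x, towards the robot, and ends in the upright jaw. It pivots about z, almost freely (under 0.5 N at the jaw), and stays where it is left. Pushing the jaw on against its stop with over 20 N wrings the hinge in its pocket.
- hinge_1_cap (a point): Point on the post's axis of hinge_1, 55 mm above its underside, half-way up its round dark steel cap, which is 34 mm across and reaches from 40 to 70 mm above the underside; the place to grasp a hinge from above. Axes as the hinge's.
- hinge_1_jaw (a point): Jaw of hinge_1's arm: upright lug 12 mm wide (y), 26 mm long (x), top 70 mm above the hinge's underside, 95 mm from the post's axis; this point is mid-lug, 12 mm below its top. A sound pivot lets it move 1 mm to either side, the worn one 12 mm, then it stops hard. With the pocket's clearance the total travel felt is under 7 mm if sound, over 20 mm if worn.
- hinge_2: The same on hinge_2, just like hinge_1.
- hinge_2_arm: The same on hinge_2, just like hinge_1_arm.
- hinge_2_cap (a point): The same on hinge_2, just like hinge_1_cap.
- hinge_2_jaw (a point): The same on hinge_2, just like hinge_1_jaw.
- hinge_3: The same on hinge_3, just like hinge_1.
- hinge_3_arm: The same on hinge_3, just like hinge_1_arm.
- hinge_3_cap (a point): The same on hinge_3, just like hinge_1_cap.
- hinge_3_jaw (a point): The same on hinge_3, just like hinge_1_jaw.
- brush: Bystander: flat paint brush with wooden handle, 31x178x12 mm, lying on the board behind the pockets; origin under its middle.
- jar: Bystander: small ink jar with black lid, 47 mm across, 42 mm high, standing on the board behind the pockets; origin under its middle.

How it is judged:
By the outcome, as a careful person would: the job done as asked, in the order asked, and still so for the second after the job is handed in, with the robot touching nothing.
It also fails if it takes over 72 s, if anything falls off the work surface, if the arm or the gripper's body presses on something with over 40 N, if the wrist force passes 120 N, or if a joint passes its speed limit or range.

## Working session

There is one attempt and no reset: what is moved stays moved. The work goes in short steps, Python scripts to look and compute and a tool call to move; the robot and the scene stay as the last step left them, time stands still between calls to the robot, and variables do not carry over. Pictures are saved under pics/ and viewed, about 8 in all and at most 12, crops included, and the job is handed in when it is done.

Besides the shell and the picture viewer there is one more tool, called after "Emit:" as name(argument=value, ...) on one line, values as JSON. play_rows: Moves the arm, as the interface text tells. Its arguments: {"type":"object","properties":{"commands":{"type":"string"},"jaw":{"type":"number"}},"required":["commands"]}

```bash
ls; mkdir -p pics
python3 - <<'E'
from bench import ctrl
import cv2,numpy as np
o=ctrl.get_obs();print({k:np.round(v,3).tolist() for k,v in o.items()})
a=ctrl.camera("top");b=ctrl.camera("side")
cv2.imwrite("pics/top0.png",a);cv2.imwrite("pics/side0.png",b)
for n in("top","side"):
  i=ctrl.camera_info(n);print(n,i)
E
```

```text
pics
{'time_s': 0.0, 'qpos': [64.486, 28.316, 77.129, 0.001, 74.628, -5.471], 'joint_vel': [0.019, -0.024, -0.045, 0.01, -0.041, -0.016], 'effort': [0.002, -87.883, -38.185, 0.071, 0.053, -0.0], 'ee_pos': [0.214, 0.587, 0.213], 'eef_rot': [-179.927, -0.008, 159.957], 'wrist_force': [0.303, -0.496, -0.236], 'torque': [-0.027, -0.015, 0.047], 'grip_width': 0.091}
top {'fx': 450.5294913411145, 'fy': 450.5294913411145, 'cx': 277.640455216477, 'cy': 211.87823515846176, 'D': array([-0.09518991,  0.        ,  0.        ,  0.        ,  0.        ]), 'world_to_cam': array([[ 5.62510140e-04, -9.99756194e-01,  2.20734222e-02,
         2.19368685e-02],
       [-9.88161161e-01, -3.94218534e-03, -1.53368767e-01,
         5.50838425e-01],
       [ 1.53418392e-01, -2.17258270e-02, -9.87922459e-01,
         9.52057130e-01],
       [ 0.00000000e+00,  0.00000000e+00,  0.00000000e+00,
         1.00000000e+00]])}
side {'fx': 388.0510688856134, 'fy': 388.0510688856134, 'cx': 276.25920124478216, 'cy': 208.63404673341952, 'D': array([-0.07177547,  0.        ,  0.        ,  0.        ,  0.        ]), 'world_to_cam': array([[ 0.84163988, -0.53990844, -0.01188182, -0.45701966],
       [-0.36003376, -0.54457046, -0.75750822,  0.27341791],
       [ 0.40251459,  0.64182699, -0.65271749,  0.6680088 ],
       [ 0.        ,  0.        ,  0.        ,  1.        ]])}
```

View pics/top0.png

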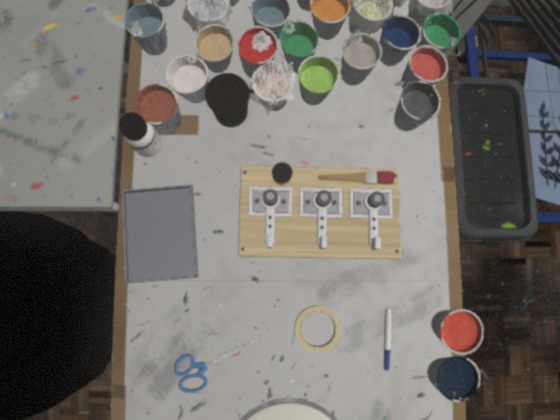

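View pics/side0.png

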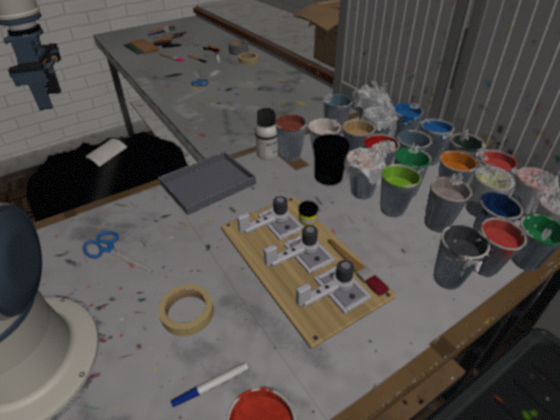

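Top view: caps near (270,198), (324,199) and (375,199), jaws near (270,242), (322,243) and (375,243), tray at (160,233). The side view agrees.

```bash
cat > h.py <<'E'
from bench import ctrl
import cv2,numpy as np
def ray(name,px,z,info=None):
    i=info or ctrl.camera_info(name)
    K=np.array([[i["fx"],0,i["cx"]],[0,i["fy"],i["cy"]],[0,0,1]])
    u=cv2.undistortPoints(np.array(px,float).reshape(-1,1,2),K,i["D"]).reshape(-1,2)
    T=i["world_to_cam"];R=T[:3,:3];c=-R.T@T[:3,3]
    d=np.c_[u,np.ones(len(u))]@R
    return c+d*((z-c[2])/d[:,2])[:,None]
E
python3 - <<'E'
from h import *
a=cv2.imread("pics/top0.png")
c=cv2.resize(a[160:290,115:405],None,fx=2.75,fy=2.75,interpolation=cv2.INTER_CUBIC)
cv2.imwrite("pics/c.png",c)
hsv=cv2.cvtColor(a,cv2.COLOR_BGR2HSV)
wood=cv2.inRange(hsv,(12,50,90),(35,255,255));
m=np.zeros_like(wood);m[150:275,230:415]=wood[150:275,230:415]
n,l,s,ce=cv2.connectedComponentsWithStats(cv2.morphologyEx(m,cv2.MORPH_CLOSE,np.ones((5,5))))
k=1+s[1:,4].argmax();p=cv2.findNonZero((l==k).astype(np.uint8));r=cv2.minAreaRect(p)
print(r,ray("top",cv2.boxPoints(r),.012).round(4))
t=np.zeros_like(wood);g=cv2.cvtColor(a,cv2.COLOR_BGR2GRAY);t[175:295,119:210]=cv2.inRange(g,60,125)[175:295,119:210]
n,l,s,ce=cv2.connectedComponentsWithStats(t);k=1+s[1:,4].argmax();r=cv2.minAreaRect(cv2.findNonZero((l==k).astype(np.uint8)))
print(r,ray("top",cv2.boxPoints(r),.026).round(4))
print(ray("top",[(270,198),(324,199),(375,199)],.08).round(4))
print(ray("top",[(270,242),(322,243),(375,243)],.082).round(4))
E
```

```text
((319.94976806640625, 212.0158233642578), (161.57754516601562, 90.35411834716797), 0.9548413157463074) [[ 0.4555  0.1104  0.012 ]
 [ 0.6636  0.1098  0.012 ]
 [ 0.6603 -0.2678  0.012 ]
 [ 0.4494 -0.2554  0.012 ]]
((158.0, 234.5), (119.0, 78.0), 90.0) [[0.6371 0.3853 0.026 ]
 [0.6374 0.2061 0.026 ]
 [0.3709 0.1991 0.026 ]
 [0.3693 0.3715 0.026 ]]
[[ 0.5748  0.0403  0.08  ]
 [ 0.5732 -0.0752  0.08  ]
 [ 0.5738 -0.1855  0.08  ]]
[[ 0.4807  0.04    0.082 ]
 [ 0.4788 -0.0693  0.082 ]
 [ 0.4788 -0.182   0.082 ]]
```

View pics/c.png

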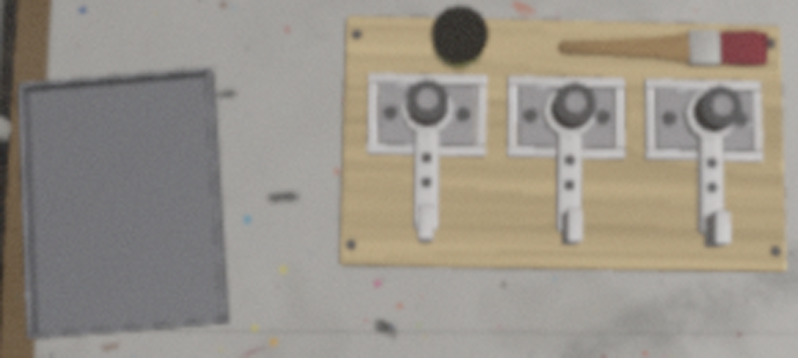

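Emit:
play_rows(commands="0 0 0 -6.7;0 0 0 -6.7;0 0 0 -6.65;-10 -40 0 0;-15 -40 -5 0;-15 -40 -5 0;-15 -40 -5 0;-15 -40 -5 0;-15 -40 -5 0;-15 -40 -5 0;-15 -40 -5 0;-15 -40 -5 0", jaw=28)

```text
time_s: 1.3
ee_pos: [0.3443, 0.2255, 0.254]
eef_rot: [-180.0, -0.0, -180.0]
wrist_force: [1.1, -0.0, -0.1]
grip_width: 0.0283
```

Emit:
play_rows(commands="-15 -40 -5 0;-15 -40 -5 0;-15 -40 -5 0;-15 -40 -5 0;-15 -40 -5 0;-15 -40 -5 0;-15 -40 -5 0;0 0 0 0;0 0 0 0")

```text
time_s: 2.2
ee_pos: [0.4491, -0.0535, 0.2886]
eef_rot: [180.0, -0.0, 179.9]
wrist_force: [-0.1, 0.5, 0.3]
grip_width: 0.0277
```

Run:
```python
from h import *
import pickle
o=ctrl.get_obs();print(o["ee_pos"],o["eef_rot"],o["time_s"],o["grip_width"])
i=ctrl.camera_info("wrist");a=ctrl.camera("wrist")
cv2.imwrite("pics/w1.png",a);pickle.dump(i,open("w1.pkl","wb"))
```

```text
[ 0.44914936 -0.05346881  0.28859736] [ 1.79981092e+02 -4.36081644e-02  1.79887985e+02] 2.2 0.027669481263430294
```

View pics/w1.png

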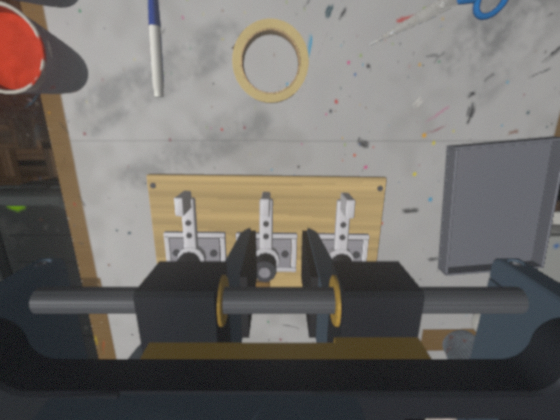

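Run:
```python
from h import *
import pickle
a=cv2.imread("pics/w1.png")[165:285,140:400]
cv2.imwrite("pics/c2.png",cv2.resize(a,None,fx=3,fy=3,interpolation=cv2.INTER_CUBIC))
```

```text
(no output)
```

View pics/c2.png

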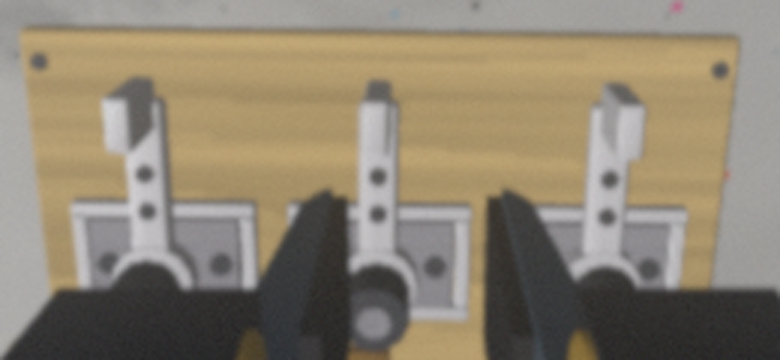

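Lug tops in the crop: (116,125), (377,126) and (630,131). I'll turn these into positions and get the board and tray corners from the views so far.

Run:
```python
from h import *
import pickle
i=pickle.load(open("w1.pkl","rb"))
f=lambda p:[(140+x/3,165+y/3) for x,y in p]
print("jaws",ray("",f([(630,131),(377,126),(116,125)]),.082,i).round(4))
print("bolts on board",ray("",f([(720,70),(38,61)]),.012,i).round(4))
g=lambda p:[(115+x/2.75,160+y/2.75) for x,y in p]
print("board top",ray("top",g([(347,17),(779,27),(787,268),(341,264)]),.012).round(4))
print("tray top",ray("top",g([(22,85),(212,70),(229,322),(31,335)]),.026).round(4))
print("tray wrist",ray("",[(446,142),(558,138),(440,272)],.026,i).round(4))
print("caps",ray("top",g([(428,98),(575,100),(720,106)]),.082).round(4))
```

```text
jaws [[ 0.4846  0.0427  0.082 ]
 [ 0.482  -0.0695  0.082 ]
 [ 0.4812 -0.1849  0.082 ]]
bolts on board [[ 0.4737  0.1045  0.012 ]
 [ 0.4679 -0.2461  0.012 ]]
board top [[ 0.662   0.1069  0.012 ]
 [ 0.6563 -0.2599  0.012 ]
 [ 0.4518 -0.2583  0.012 ]
 [ 0.4551  0.109   0.012 ]]
tray top [[0.6001 0.3738 0.026 ]
 [0.6131 0.2165 0.026 ]
 [0.4077 0.1971 0.026 ]
 [0.396  0.3563 0.026 ]]
tray wrist [[0.4025 0.1877 0.026 ]
 [0.3971 0.3477 0.026 ]
 [0.6111 0.2115 0.026 ]]
caps [[ 0.5796  0.039   0.082 ]
 [ 0.5786 -0.0752  0.082 ]
 [ 0.5745 -0.189   0.082 ]]
```

Emit:
play_rows(commands="-12 32 30 0;-12 32 30 0;-10 32 30 0;0 0 0 0;0 0 35 0;0 0 35 0;0 0 30 0;0 0 20 0;0 0 13 0;0 0 0 0;0 0 0 0")

```text
time_s: 3.35
ee_pos: [0.4832, 0.0436, 0.0665]
eef_rot: [-180.0, 0.0, -179.9]
wrist_force: [0.8, 1.4, -0.6]
grip_width: 0.0281
```

Emit:
play_rows(commands="0 2 0 0;0 2 0 0;0 0 0 0")

```text
time_s: 3.65
ee_pos: [0.4836, 0.0475, 0.0665]
eef_rot: [-180.0, 0.1, -180.0]
wrist_force: [0.2, -0.2, -0.9]
grip_width: 0.0277
```

Emit:
play_rows(commands="0 1 0 0;0 1 0 0;0 0 0 0")

```text
time_s: 3.95
ee_pos: [0.4833, 0.0493, 0.066]
eef_rot: [-180.0, 0.0, -180.0]
wrist_force: [-0.1, -0.1, 0.3]
grip_width: 0.0281
```

Emit:
play_rows(commands="0 1 0 0;0 0 0 0")

```text
time_s: 4.15
ee_pos: [0.4832, 0.0502, 0.0659]
eef_rot: [-180.0, -0.0, -180.0]
wrist_force: [-0.0, 0.9, -0.3]
grip_width: 0.0284
```

Emit:
play_rows(commands="0 1 0 0;0 0 0 0")

```text
time_s: 4.35
ee_pos: [0.4832, 0.0513, 0.0659]
eef_rot: [180.0, -0.0, -180.0]
wrist_force: [0.3, -0.4, 0.5]
grip_width: 0.028
```

Emit:
play_rows(commands="0 1 0 0;0 0 0 0")

```text
time_s: 4.55
ee_pos: [0.4833, 0.0523, 0.0659]
eef_rot: [-180.0, -0.0, -180.0]
wrist_force: [0.8, -0.0, -0.2]
grip_width: 0.0279
```

Emit:
play_rows(commands="0 1 0 0;0 0 0 0")

```text
time_s: 4.75
ee_pos: [0.4832, 0.0532, 0.0659]
eef_rot: [-180.0, -0.0, -180.0]
wrist_force: [-0.4, -1.2, 0.2]
grip_width: 0.0279
```

Emit:
play_rows(commands="0 1 0 0;0 0 0 0")

```text
time_s: 4.95
ee_pos: [0.4831, 0.0539, 0.0659]
eef_rot: [-180.0, -0.0, -180.0]
wrist_force: [-0.8, -7.3, 0.9]
grip_width: 0.0278
```

Emit:
play_rows(commands="0 -3 0 0;0 -3 0 0;0 -3 0 0;0 -3 0 0;0 -2 0 0;0 -1 0 0;0 0 0 0")

```text
time_s: 5.65
ee_pos: [0.4833, 0.0391, 0.0659]
eef_rot: [180.0, 0.0, 180.0]
wrist_force: [-0.6, 0.3, 0.6]
grip_width: 0.028
```

Emit:
play_rows(commands="0 -1 0 0;0 0 0 0")

```text
time_s: 5.85
ee_pos: [0.4833, 0.0382, 0.0659]
eef_rot: [-180.0, 0.0, -180.0]
wrist_force: [0.1, 0.3, 0.0]
grip_width: 0.0283
```

Emit:
play_rows(commands="0 -1 0 0;0 0 0 0")

```text
time_s: 6.05
ee_pos: [0.4833, 0.0371, 0.0659]
eef_rot: [-180.0, 0.0, -180.0]
wrist_force: [0.8, -0.3, -0.0]
grip_width: 0.0282
```

Emit:
play_rows(commands="0 -1 0 0;0 0 0 0")

```text
time_s: 6.25
ee_pos: [0.4833, 0.0361, 0.0659]
eef_rot: [-180.0, -0.0, -180.0]
wrist_force: [-0.5, -1.2, 0.1]
grip_width: 0.0282
```

Emit:
play_rows(commands="0 -1 0 0;0 0 0 0")

```text
time_s: 6.45
ee_pos: [0.4832, 0.0351, 0.0659]
eef_rot: [-180.0, -0.0, -180.0]
wrist_force: [0.6, 0.9, -0.3]
grip_width: 0.0278
```

Emit:
play_rows(commands="0 -1 0 0;0 0 0 0")

```text
time_s: 6.65
ee_pos: [0.4832, 0.0341, 0.0659]
eef_rot: [-180.0, -0.0, -180.0]
wrist_force: [-0.4, 0.2, 0.1]
grip_width: 0.0278
```

Emit:
play_rows(commands="0 -1 0 0;0 0 0 0")

```text
time_s: 6.85
ee_pos: [0.4833, 0.0331, 0.0659]
eef_rot: [-180.0, 0.0, -180.0]
wrist_force: [-0.9, -0.1, -0.1]
grip_width: 0.0279
```

Emit:
play_rows(commands="0 -1 0 0;0 0 0 0")

```text
time_s: 7.05
ee_pos: [0.4833, 0.0321, 0.0659]
eef_rot: [-180.0, -0.0, -180.0]
wrist_force: [-0.2, 0.3, 0.3]
grip_width: 0.028
```

Emit:
play_rows(commands="0 -1 0 0;0 0 0 0")

```text
time_s: 7.25
ee_pos: [0.4832, 0.0313, 0.0659]
eef_rot: [180.0, -0.0, 180.0]
wrist_force: [-1.2, 3.1, 1.3]
grip_width: 0.0282
```

Emit:
play_rows(commands="0 -1 0 0;0 0 0 0")

```text
time_s: 7.45
ee_pos: [0.4831, 0.0306, 0.0659]
eef_rot: [180.0, -0.0, 180.0]
wrist_force: [-1.4, 8.4, 1.1]
grip_width: 0.0278
```

Hinge 1 has about 6 mm of travel, so it is sound. On to hinge 2.

Emit:
play_rows(commands="0 8 0 0;0 0 -25 0;0 0 -25 0;0 -36 0 0;0 -36 0 0;0 -36 0 0;0 0 0 0;0 0 20 0;0 0 20 0;0 0 10 0;0 0 0 0")

```text
time_s: 8.55
ee_pos: [0.4826, -0.0692, 0.065]
eef_rot: [180.0, -0.1, -180.0]
wrist_force: [0.2, 0.0, -0.3]
grip_width: 0.028
```

Emit:
play_rows(commands="0 2 0 0;0 2 0 0;0 2 0 0;0 1 0 0;0 0 0 0")

```text
time_s: 9.05
ee_pos: [0.4834, -0.0627, 0.0662]
eef_rot: [-180.0, 0.0, -180.0]
wrist_force: [-0.4, -0.1, 0.5]
grip_width: 0.0279
```

Emit:
play_rows(commands="0 1 0 0;0 0 0 0")

```text
time_s: 9.25
ee_pos: [0.4833, -0.0617, 0.066]
eef_rot: [180.0, 0.0, -180.0]
wrist_force: [-0.5, -0.8, 0.5]
grip_width: 0.0279
```

Emit:
play_rows(commands="0 1 0 0;0 0 0 0")

```text
time_s: 9.45
ee_pos: [0.4833, -0.0608, 0.0659]
eef_rot: [180.0, -0.0, -180.0]
wrist_force: [0.3, -0.0, 0.1]
grip_width: 0.0282
```

Emit:
play_rows(commands="0 1 0 0;0 0 0 0")

```text
time_s: 9.65
ee_pos: [0.4833, -0.0597, 0.0659]
eef_rot: [-180.0, -0.0, -180.0]
wrist_force: [0.0, -0.8, 0.1]
grip_width: 0.0278
```

Emit:
play_rows(commands="0 1 0 0;0 0 0 0")

```text
time_s: 9.85
ee_pos: [0.4833, -0.0587, 0.0659]
eef_rot: [180.0, -0.0, -180.0]
wrist_force: [-0.3, -0.2, 0.2]
grip_width: 0.028
```

Emit:
play_rows(commands="0 1 0 0;0 0 0 0")

```text
time_s: 10.05
ee_pos: [0.4833, -0.0577, 0.0659]
eef_rot: [180.0, 0.0, -180.0]
wrist_force: [0.4, 0.4, 0.3]
grip_width: 0.0279
```

Emit:
play_rows(commands="0 1 0 0;0 0 0 0")

```text
time_s: 10.25
ee_pos: [0.4833, -0.0567, 0.0659]
eef_rot: [-180.0, 0.0, -180.0]
wrist_force: [0.2, -0.1, 0.1]
grip_width: 0.028
```

Emit:
play_rows(commands="0 1 0 0;0 0 0 0")

```text
time_s: 10.45
ee_pos: [0.4833, -0.0557, 0.0659]
eef_rot: [180.0, 0.0, -180.0]
wrist_force: [-0.2, 0.0, 0.1]
grip_width: 0.0282
```

Emit:
play_rows(commands="0 1 0 0;0 0 0 0")

```text
time_s: 10.65
ee_pos: [0.4833, -0.0547, 0.0659]
eef_rot: [180.0, -0.0, -180.0]
wrist_force: [0.1, 0.2, 0.0]
grip_width: 0.0279
```

Emit:
play_rows(commands="0 1 0 0;0 1 0 0;0 0 0 0")

```text
time_s: 10.95
ee_pos: [0.4833, -0.0528, 0.0659]
eef_rot: [-180.0, 0.0, -180.0]
wrist_force: [0.7, -1.6, 0.0]
grip_width: 0.0279
```

Emit:
play_rows(commands="0 1 0 0;0 0 0 0")

```text
time_s: 11.15
ee_pos: [0.4834, -0.052, 0.066]
eef_rot: [-180.0, 0.0, -180.0]
wrist_force: [-0.6, -4.2, -1.3]
grip_width: 0.0279
```

Emit:
play_rows(commands="0 1 0 0;0 0 0 0")

```text
time_s: 11.35
ee_pos: [0.4834, -0.0513, 0.066]
eef_rot: [-180.0, 0.0, -180.0]
wrist_force: [-1.5, -8.5, 0.1]
grip_width: 0.0278
```

Emit:
play_rows(commands="0 -3 0 0;0 -3 0 0;0 -3 0 0;0 -3 0 0;0 -3 0 0;0 -3 0 0;0 0 0 0")

```text
time_s: 12.05
ee_pos: [0.4833, -0.0692, 0.0659]
eef_rot: [-180.0, -0.0, 180.0]
wrist_force: [0.2, -0.4, 0.4]
grip_width: 0.028
```

Emit:
play_rows(commands="0 -1 0 0;0 -1 0 0;0 0 0 0")

```text
time_s: 12.35
ee_pos: [0.4833, -0.0708, 0.0659]
eef_rot: [-180.0, 0.0, -180.0]
wrist_force: [-0.1, -0.4, 0.1]
grip_width: 0.0279
```

Emit:
play_rows(commands="0 -1 0 0;0 0 0 0")

```text
time_s: 12.55
ee_pos: [0.4833, -0.0718, 0.0659]
eef_rot: [-180.0, 0.0, -180.0]
wrist_force: [-0.1, 0.6, 0.8]
grip_width: 0.0282
```

Emit:
play_rows(commands="0 -1 0 0;0 0 0 0")

```text
time_s: 12.75
ee_pos: [0.4833, -0.0729, 0.0659]
eef_rot: [-180.0, -0.0, -180.0]
wrist_force: [0.0, 0.2, 0.5]
grip_width: 0.0284
```

Emit:
play_rows(commands="0 -1 0 0;0 0 0 0")

```text
time_s: 12.95
ee_pos: [0.4833, -0.0739, 0.0659]
eef_rot: [-180.0, 0.0, -180.0]
wrist_force: [-0.3, 0.1, 0.4]
grip_width: 0.0278
```

Emit:
play_rows(commands="0 -1 0 0;0 0 0 0")

```text
time_s: 13.15
ee_pos: [0.4833, -0.0749, 0.0659]
eef_rot: [-180.0, 0.0, -180.0]
wrist_force: [-0.5, -0.1, 0.3]
grip_width: 0.0279
```

Emit:
play_rows(commands="0 -1 0 0;0 0 0 0")

```text
time_s: 13.35
ee_pos: [0.4833, -0.0759, 0.0659]
eef_rot: [-180.0, 0.0, -180.0]
wrist_force: [-0.3, 1.0, -0.1]
grip_width: 0.0282
```

Emit:
play_rows(commands="0 -1 0 0;0 0 0 0")

```text
time_s: 13.55
ee_pos: [0.4833, -0.0769, 0.0659]
eef_rot: [-180.0, 0.0, -180.0]
wrist_force: [-0.2, -0.3, 0.3]
grip_width: 0.0278
```

Emit:
play_rows(commands="0 -1 0 0;0 0 0 0")

```text
time_s: 13.75
ee_pos: [0.4833, -0.0779, 0.0659]
eef_rot: [-180.0, 0.0, -180.0]
wrist_force: [0.7, -0.3, -0.0]
grip_width: 0.0284
```

Emit:
play_rows(commands="0 -1 0 0;0 -1 0 0;0 -1 0 0;0 0 0 0")

```text
time_s: 14.15
ee_pos: [0.4833, -0.081, 0.0659]
eef_rot: [-180.0, 0.0, -180.0]
wrist_force: [-0.1, -1.2, -0.4]
grip_width: 0.0278
```

Emit:
play_rows(commands="0 -1 0 0;0 -1 0 0;0 -1 0 0;0 0 0 0")

```text
time_s: 14.55
ee_pos: [0.4833, -0.0839, 0.0659]
eef_rot: [-180.0, 0.0, -180.0]
wrist_force: [0.1, -0.6, 0.7]
grip_width: 0.028
```

Emit:
play_rows(commands="0 -1 0 0;0 -1 0 0;0 0 0 0")

```text
time_s: 14.85
ee_pos: [0.4833, -0.0859, 0.0659]
eef_rot: [-180.0, 0.0, -180.0]
wrist_force: [0.4, 0.0, -0.2]
grip_width: 0.0282
```

Emit:
play_rows(commands="0 -1 0 0;0 0 0 0")

```text
time_s: 15.05
ee_pos: [0.4833, -0.0869, 0.0659]
eef_rot: [-180.0, 0.0, -180.0]
wrist_force: [-0.2, -0.3, -0.1]
grip_width: 0.0278
```

Emit:
play_rows(commands="0 -1 0 0;0 0 0 0")

```text
time_s: 15.25
ee_pos: [0.4833, -0.0879, 0.0659]
eef_rot: [-180.0, 0.0, -180.0]
wrist_force: [0.3, 0.6, -0.1]
grip_width: 0.0277
```

Emit:
play_rows(commands="0 -1 0 0;0 -1 0 0;0 0 0 0")

```text
time_s: 15.55
ee_pos: [0.4833, -0.0899, 0.0659]
eef_rot: [180.0, -0.0, -180.0]
wrist_force: [0.3, -0.7, 1.0]
grip_width: 0.0281
```

Emit:
play_rows(commands="0 -1 0 0;0 0 0 0")

```text
time_s: 15.75
ee_pos: [0.4833, -0.0909, 0.0659]
eef_rot: [180.0, -0.0, -180.0]
wrist_force: [0.6, 1.2, -0.8]
grip_width: 0.0281
```

Emit:
play_rows(commands="0 -1 0 0;0 0 0 0")

```text
time_s: 15.95
ee_pos: [0.4832, -0.0919, 0.0659]
eef_rot: [-180.0, -0.0, -180.0]
wrist_force: [-0.9, 0.1, 0.1]
grip_width: 0.0279
```

Emit:
play_rows(commands="0 -1 0 0;0 0 0 0")

```text
time_s: 16.15
ee_pos: [0.4833, -0.0928, 0.0659]
eef_rot: [180.0, 0.0, -180.0]
wrist_force: [1.5, 1.6, 0.6]
grip_width: 0.0286
```

Emit:
play_rows(commands="0 -1 0 0;0 0 0 0")

```text
time_s: 16.35
ee_pos: [0.4832, -0.0936, 0.0659]
eef_rot: [180.0, -0.0, 180.0]
wrist_force: [1.6, 5.7, 1.0]
grip_width: 0.0283
```

Emit:
play_rows(commands="0 -1 0 0;0 0 0 0")

```text
time_s: 16.55
ee_pos: [0.4831, -0.0943, 0.0659]
eef_rot: [179.9, -0.0, 180.0]
wrist_force: [1.2, 8.3, 0.5]
grip_width: 0.0284
```

Hinge 2 has about 26 mm of travel, so it is the worn one, and its arm is left to the right. Hinge 3 still has to be rocked.

Emit:
play_rows(commands="0 7 0 0;0 0 -25 0;0 0 -25 0;0 -33 0 0;0 -33 0 0;0 -31.5 0 0;0 0 0 0;0 0 20 0;0 0 20 0;0 0 10 0;0 0 0 0")

```text
time_s: 17.65
ee_pos: [0.4826, -0.1845, 0.0649]
eef_rot: [179.9, -0.1, -180.0]
wrist_force: [0.4, 0.1, 0.3]
grip_width: 0.028
```

Emit:
play_rows(commands="0 2 0 0;0 2 0 0;0 2 0 0;0 1 0 0;0 0 0 0")

```text
time_s: 18.15
ee_pos: [0.4834, -0.1782, 0.0662]
eef_rot: [-180.0, 0.0, -180.0]
wrist_force: [-0.0, 0.6, 0.1]
grip_width: 0.028
```

Emit:
play_rows(commands="0 1 0 0;0 0 0 0")

```text
time_s: 18.35
ee_pos: [0.4834, -0.1773, 0.066]
eef_rot: [-180.0, 0.0, -180.0]
wrist_force: [0.6, 0.1, -0.5]
grip_width: 0.0281
```

Emit:
play_rows(commands="0 1 0 0;0 0 0 0")

```text
time_s: 18.55
ee_pos: [0.4834, -0.1766, 0.066]
eef_rot: [-180.0, 0.0, -180.0]
wrist_force: [-1.0, -3.7, 1.8]
grip_width: 0.0277
```

Emit:
play_rows(commands="0 1 0 0;0 0 0 0")

```text
time_s: 18.75
ee_pos: [0.4835, -0.176, 0.0661]
eef_rot: [-179.9, 0.0, -180.0]
wrist_force: [-2.4, -8.2, 1.7]
grip_width: 0.0278
```

Emit:
play_rows(commands="0 -3 0 0;0 -3 0 0;0 -3 0 0;0 -3 0 0;0 -3 0 0;0 -1 0 0;0 0 0 0")

```text
time_s: 19.45
ee_pos: [0.4833, -0.1915, 0.0659]
eef_rot: [180.0, -0.0, 180.0]
wrist_force: [-0.4, 0.9, -0.3]
grip_width: 0.0277
```

Emit:
play_rows(commands="0 -1 0 0;0 0 0 0")

```text
time_s: 19.65
ee_pos: [0.4833, -0.1923, 0.0659]
eef_rot: [180.0, -0.0, -180.0]
wrist_force: [-0.3, 0.3, -0.7]
grip_width: 0.028
```

Emit:
play_rows(commands="0 -1 0 0;0 0 0 0")

```text
time_s: 19.85
ee_pos: [0.4833, -0.1934, 0.0659]
eef_rot: [-180.0, 0.0, -180.0]
wrist_force: [0.5, -0.4, 0.4]
grip_width: 0.0277
```

Emit:
play_rows(commands="0 -1 0 0;0 0 0 0")

```text
time_s: 20.05
ee_pos: [0.4833, -0.1944, 0.0659]
eef_rot: [-180.0, 0.0, -180.0]
wrist_force: [0.5, -1.1, -0.7]
grip_width: 0.0284
```

Emit:
play_rows(commands="0 -1 0 0;0 0 0 0")

```text
time_s: 20.25
ee_pos: [0.4833, -0.1954, 0.0659]
eef_rot: [180.0, -0.0, -180.0]
wrist_force: [-0.3, -0.6, 0.3]
grip_width: 0.028
```

Emit:
play_rows(commands="0 -1 0 0;0 0 0 0")

```text
time_s: 20.45
ee_pos: [0.4832, -0.1964, 0.0659]
eef_rot: [180.0, -0.0, -180.0]
wrist_force: [-0.5, -0.4, 0.3]
grip_width: 0.0279
```

Emit:
play_rows(commands="0 -1 0 0;0 0 0 0")

```text
time_s: 20.65
ee_pos: [0.4833, -0.1974, 0.0659]
eef_rot: [-180.0, 0.0, -180.0]
wrist_force: [0.3, 0.5, 0.4]
grip_width: 0.028
```

Emit:
play_rows(commands="0 -1 0 0;0 0 0 0")

```text
time_s: 20.85
ee_pos: [0.4832, -0.1984, 0.0659]
eef_rot: [180.0, -0.0, -180.0]
wrist_force: [-0.2, -0.1, 0.1]
grip_width: 0.0277
```

Emit:
play_rows(commands="0 -1 0 0;0 0 0 0")

```text
time_s: 21.05
ee_pos: [0.4831, -0.199, 0.0659]
eef_rot: [180.0, -0.0, 180.0]
wrist_force: [0.2, 4.1, 0.5]
grip_width: 0.0281
```

Emit:
play_rows(commands="0 -1 0 0;0 0 0 0")

```text
time_s: 21.25
ee_pos: [0.4829, -0.1995, 0.0658]
eef_rot: [179.9, -0.0, 180.0]
wrist_force: [1.1, 8.6, 2.0]
grip_width: 0.0282
```

Hinge 3 has about 6.5 mm of travel, so it is sound. Next I grasp hinge 2's cap.

Emit:
play_rows(commands="0 8 0 0;0 0 -25 0;0 0 -25 0;-30 40 0 0;-30 40 0 0;-35 37 0 0;0 0 0 0;0 0 0 0")

```text
time_s: 22.05
ee_pos: [0.578, -0.0749, 0.1157]
eef_rot: [-180.0, 0.0, -179.9]
wrist_force: [0.0, -0.5, 0.4]
grip_width: 0.0282
```

Emit:
play_rows(commands="0 0 0 0;0 0 0 0;0 0 0 0", jaw=62)

```text
time_s: 22.35
ee_pos: [0.5771, -0.0768, 0.116]
eef_rot: [-180.0, -0.0, 179.9]
wrist_force: [-1.2, 0.4, 0.1]
grip_width: 0.0495
```

Run:
```python
from h import *
import pickle
o=ctrl.get_obs();print(o["ee_pos"],o["eef_rot"],o["time_s"],o["grip_width"])
i=ctrl.camera_info("wrist");a=ctrl.camera("wrist")
cv2.imwrite("pics/w2.png",a);pickle.dump(i,open("w2.pkl","wb"))
T=i["world_to_cam"];p=T@np.array([.578,-.0745,.082,1]);print(p[0]/p[2]*i["fx"]+i["cx"],p[1]/p[2]*i["fy"]+i["cy"])
```

```text
[ 0.57713144 -0.07683504  0.11598218] [-1.79996408e+02 -1.02616005e-02  1.79928103e+02] 22.35 0.049450807818559296
280.31065368260533 233.5855750793558
```

View pics/w2.png

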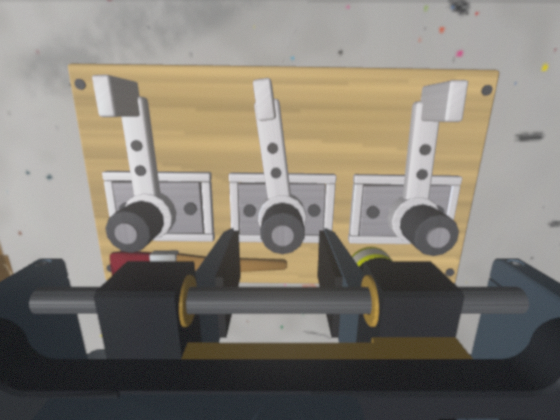

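The cap top is at (282,236), within 3 px of my prediction, and the arm is swung right. I'll shift slightly, descend and grip.

Emit:
play_rows(commands="-2 3 0 0;0 0 15 0;0 0 20 0;0 0 17 0;0 0 10 0;0 0 0 0;0 0 0 0")

```text
time_s: 23.1
ee_pos: [0.5799, -0.073, 0.0543]
eef_rot: [-180.0, 0.0, -180.0]
wrist_force: [-0.3, -0.4, 0.4]
grip_width: 0.062
```

Emit:
play_rows(commands="0 0 0 0;0 0 0 0;0 0 0 0;0 0 0 0;0 0 0 0", jaw=30)

```text
time_s: 23.6
ee_pos: [0.5798, -0.0735, 0.0543]
eef_rot: [-180.0, 0.0, -180.0]
wrist_force: [-1.4, -5.3, 3.8]
grip_width: 0.0335
```

Emit:
play_rows(commands="0 0 -2 0;0 0 -4 0;0 0 -6 0;0 0 -8 0;0 0 0 0")

```text
time_s: 24.1
ee_pos: [0.5802, -0.0728, 0.0752]
eef_rot: [-180.0, 0.1, -180.0]
wrist_force: [-0.2, 0.0, -3.0]
grip_width: 0.0334
```

Emit:
play_rows(commands="0 0 -8 0;0 0 -14 0;0 0 -20 0;0 0 -20 0;0 0 -14 0;0 0 -8 0;0 0 -4 0;0 4 0 0;1 8 0 0;2 13 0 0;2 18 0 0;2 20 0 0")

```text
time_s: 25.3
ee_pos: [0.572, -0.0085, 0.1614]
eef_rot: [180.0, -0.1, 180.0]
wrist_force: [-0.8, 0.6, -4.7]
grip_width: 0.0333
```

Emit:
play_rows(commands="2 22 0 0;2 22 0 0;2 22 0 0;2 22 0 0;2 22 0 0;2 22 0 0;2 22 0 0;2 22 0 0;2 22 0 0;2 20 0 0;2 18 0 0;2 16 0 0")

```text
time_s: 26.5
ee_pos: [0.5475, 0.2437, 0.1614]
eef_rot: [-180.0, -0.1, -179.9]
wrist_force: [0.8, 0.8, -3.9]
grip_width: 0.0336
```

Emit:
play_rows(commands="2 14 0 0;2 11 0 0;1 8 0 0;0 5 0 0;0 3 0 0;0 1 0 0;0 0 0 -1.5;0 0 0 -2;0 0 0 -1.5;0 0 0 0")

```text
time_s: 27.5
ee_pos: [0.5437, 0.2838, 0.1619]
eef_rot: [-180.0, 0.0, -174.9]
wrist_force: [-0.0, 0.0, -3.6]
grip_width: 0.0332
```

Run:
```python
from h import *
o=ctrl.get_obs();print(o["ee_pos"],o["eef_rot"],o["time_s"],o["grip_width"],o["wrist_force"])
a=ctrl.camera("wrist");b=ctrl.camera("side")
i=ctrl.camera_info("wrist")
c=cv2.resize(b[130:300,130:400],(540,340))
cv2.imwrite("pics/w3.png",np.vstack([cv2.resize(a[:260],(540,251)),c]))
```

```text
[0.54367101 0.2837628  0.16193644] [-1.79999089e+02  1.02002954e-03 -1.74936627e+02] 27.5 0.033185074356009876 [-0.01334753  0.00836477 -3.59784192]
```

View pics/w3.png

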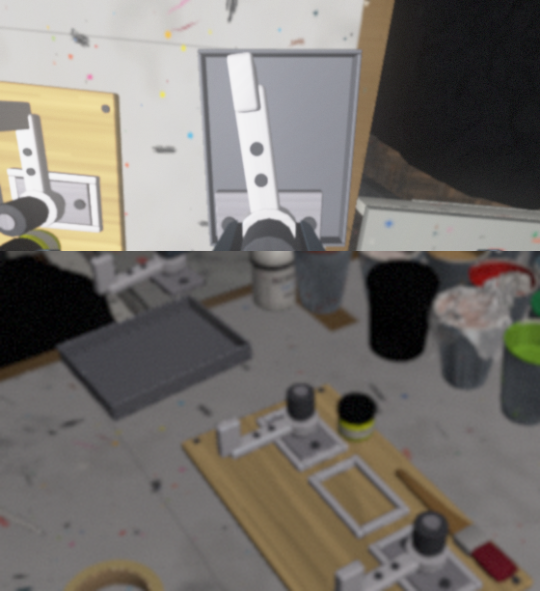

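Emit:
play_rows(commands="0 2 4 0;0 3 8 0;0 1 14 0;0 0 18 0;0 0 18 0;0 0 16 0;0 0 12 0;0 0 8 0;0 0 6 0;0 0 4 0;0 0 3 0;0 0 0 0")

```text
time_s: 28.8
ee_pos: [0.5431, 0.29, 0.0509]
eef_rot: [180.0, 0.0, -175.0]
wrist_force: [-1.5, 0.3, -3.5]
grip_width: 0.0333
```

Emit:
play_rows(commands="0 0 1 0;0 0 1 0;0 0 0 0")

```text
time_s: 29.1
ee_pos: [0.5431, 0.29, 0.049]
eef_rot: [180.0, 0.0, -175.0]
wrist_force: [0.6, 0.5, -4.2]
grip_width: 0.0331
```

Emit:
play_rows(commands="0 0 1 0;0 0 0 0")

```text
time_s: 29.3
ee_pos: [0.5431, 0.29, 0.0479]
eef_rot: [-180.0, -0.0, -175.0]
wrist_force: [0.4, -0.1, -3.1]
grip_width: 0.0334
```

Contact is expected at about z = 0.0463.

Emit:
play_rows(commands="0 0 1 0;0 0 0 0")

```text
time_s: 29.5
ee_pos: [0.543, 0.29, 0.0468]
eef_rot: [-180.0, -0.0, -175.0]
wrist_force: [-0.5, 0.6, -3.4]
grip_width: 0.0332
```

Emit:
play_rows(commands="0 0 0.7 0;0 0 0 0")

```text
time_s: 29.7
ee_pos: [0.5431, 0.2901, 0.0463]
eef_rot: [180.0, 0.0, -175.0]
wrist_force: [-0.3, 0.0, -2.4]
grip_width: 0.0336
```

Emit:
play_rows(commands="0 0 0.5 0;0 0 0 0")

```text
time_s: 29.9
ee_pos: [0.5432, 0.2901, 0.0463]
eef_rot: [180.0, 0.0, -175.0]
wrist_force: [-2.0, -0.2, 6.8]
grip_width: 0.0332
```

Emit:
play_rows(commands="0 0 0 0;0 0 0 0;0 0 0 0;0 0 0 0;0 0 0 0", jaw=60)

```text
time_s: 30.4
ee_pos: [0.5431, 0.29, 0.0457]
eef_rot: [180.0, -0.0, -175.0]
wrist_force: [-0.2, 1.3, 0.1]
grip_width: 0.06
```

Emit:
play_rows(commands="0 0 -5 0;0 0 -10 0;0 0 -20 0;0 0 -30 0;0 0 -30 0;0 0 -30 0;0 0 -30 0;0 0 0 0;0 0 0 0")

```text
time_s: 31.3
ee_pos: [0.5433, 0.2901, 0.2018]
eef_rot: [180.0, 0.1, -175.0]
wrist_force: [-0.1, 0.1, -0.7]
grip_width: 0.0601
```

Run:
```python
from h import *
o=ctrl.get_obs();print(o["ee_pos"],o["time_s"],o["wrist_force"])
i=ctrl.camera_info("wrist");a=ctrl.camera("wrist");b=ctrl.camera("side")
c=cv2.resize(b[130:300,130:400],(540,340))
cv2.imwrite("pics/w4.png",np.vstack([cv2.resize(a[:260],(540,251)),c]))
```

```text
[0.54330016 0.29011134 0.20184542] 31.3 [-0.05495479  0.12959315 -0.70106442]
```

View pics/w4.png

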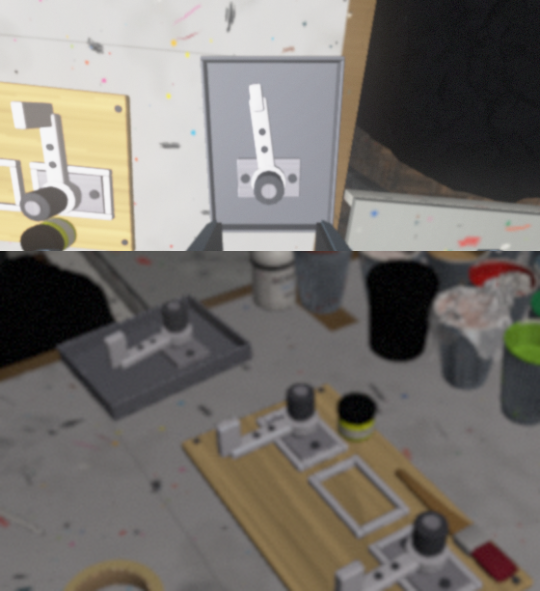

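The hinge stands upright inside the tray with margin all round, its arm swung right. The other two hinges sit in their pockets, and the jar and brush are where they were. Handing in.

```bash
python3 -c "
from bench import ctrl
print(ctrl.finish_job())"
```

```text
the job is handed in; nothing more can be done
None
```

I rocked all three hinges left then right, found the middle one (hinge 2) worn, and set it down in the reject tray. I handed the job in at about 31.4 s of the 72 s allowed.

| Hinge | Total travel felt | Result |
|---|---|---|
| 1 (left) | about 6 mm | sound |
| 2 (middle) | about 26 mm | worn |
| 3 (right) | about 6.5 mm | sound |

The highest push I read against any stop was under 9 N, well below the 20 N limit. These are the readings at the end of each short move.

- **Final position:** the last wrist and side views show hinge 2 upright and wholly inside the tray. Its arm is swung about 8° to its right, which is about at its stop.
- **Everything else:** hinges 1 and 3 are seated in their pockets. The jar and brush look unmoved, and the gripper is clear.
- **Disagreement:** the camera estimates of the tray's y position differed by up to about 1 cm. I placed the hinge 6 mm further left to split the difference, well inside the tray margin of about 36 mm.
- **Failed checks:** none.

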